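# Lay out samples beside their masters

### The job

Set up the comparison on the grey plate: squarely in front of each of the two master parts fixed there (towards the robot, away from the plate's steel strip), place the loose part of the same kind on the plate, upright, turned parallel to its master and with a gap of 25 mm between the two. Stand the steel reference pillar on the plate in line with these two samples and midway between them, and lay the finned heat sink, fins up, squarely over the top of the loose power module. Leave the small ferrite ring on the plate and the bottle behind the plate where they are.

Things in the scene. Friction and masses are not known exactly. Their poses are not given: they have to be found in the camera images.
- plate: Fixed grey plate lying on the bench, 200 mm (its x) by 290 mm (its y), 8 mm thick; a steel strip 8 mm wide, rising to 18 mm above the bench, runs along its rear (+x) edge. Origin: centre of its underside, on the bench. Its +x axis points to the rear, away from the robot; +y to the left; its yaw varies by up to 0.25 rad. Its two masters stand side by side 45 mm behind its centre line, 72 mm to the left and right of the middle; which is left varies.
- master_module: Master power module, fixed on the plate: a plain black box 56 mm (x) by 38 mm (y) by 22 mm high with a small grey panel on top. Origin: centre of its underside, on the plate's top. Axes parallel to the plate's. In front of it means towards its -x.
- master_transformer: Master transformer, fixed on the plate: laminated dark steel core 56 mm (x) by 22 mm (y) by 42 mm high with a copper-coloured winding bulging to 40 mm (y), and a black foot 48 by 40 by 5 mm. Origin: centre of its underside, on the plate's top. Axes parallel to the plate's. In front of it means towards its -x.
- module: Loose sample power module, the same as its master: black box 56 mm (x) by 38 mm (y) by 22 mm high, small grey panel on top, about 0.11 kg; starts on the bench beside the plate. Origin: centre of its underside; z up, x along its length; looks nearly the same turned by half a turn, and either way round will do.
- transformer: Loose sample transformer, the same as its master: dark steel core 56 mm (x) by 22 mm (y) by 42 mm high; copper-coloured winding 34 mm (x) by 40 mm (y), from 7 to 35 mm above the underside; black foot 48 by 40 by 5 mm; about 0.24 kg; starts on the bench beside the plate. Grip it across the winding (40 mm, along its y). Origin: centre of its underside; z up, x along its length; either way round will do.
- heat_sink: Loose aluminium heat sink: base 56 mm (x) by 38 mm (y) by 6 mm, with six fins running along x, up to 26 mm total height; the outer fins are flush with the base's sides (38 mm to grip along y); about 0.08 kg; starts on the bench beside the plate, fins up. Origin: centre of its underside; z up, x along the fins; either way round will do.
- pillar: Loose steel reference pillar, round, standing: foot 30 mm across and 8 mm high, above it a plain shaft 22 mm across, total height 55 mm; about 0.16 kg; starts on the bench beside the plate. Origin: centre of its underside; z up along its axis.
- ferrite_ring: Small dark ring lying loose on the plate between the masters, 28 mm across, 16 mm hole, 10 mm high; to be left alone. Origin: centre of its underside.
- bottle: Small amber bottle with a black cap, 42 mm across, 85 mm high, standing loose on the bench behind the plate; to be left alone. Origin: centre of its underside.
There are look-alikes about, which are no part of the job. What is shaped like the transformer but pink or turquoise is not meant.

How it is judged:
At the end, for the whole second after the job is handed in: Samples before their own masters, centres 81 mm apart within 13 mm, sideways 12 mm, 0.2 rad; pillar in their row within 18 mm (36 mm before the plate's centre line), 52-92 mm from each; heat sink on the module within 8 mm, 0.2 rad; all upright within 0.1 rad, on their support, below 0.02 m/s (x of module in the frame of master_module between -0.094 and -0.068 m and y of module in the frame of master_module between -0.012 and 0.012 m and z of module in the frame of master_module between -0.004 and 0.004 m and angle between the x axis of module and the x axis of master_module, either way round below 0.2 rad and x of transformer in the frame of master_transformer between -0.094 and -0.068 m and y of transformer in the frame of master_transformer between -0.012 and 0.012 m and z of transformer in the frame of master_transformer between -0.004 and 0.004 m and angle between the x axis of transformer and the x axis of master_transformer, either way round below 0.2 rad and horizontal distance between pillar and module between 0.052 and 0.092 m and horizontal distance between pillar and transformer between 0.052 and 0.092 m and x of pillar in the frame of plate between -0.054 and -0.018 m and z of pillar in the frame of plate between 0.004 and 0.012 m and x of heat_sink in the frame of module between -0.008 and 0.008 m and y of heat_sink in the frame of module between -0.008 and 0.008 m and z of heat_sink in the frame of module between 0.019 and 0.025 m and angle between the x axis of heat_sink and the x axis of module, either way round below 0.2 rad and angle between each of module, transformer, pillar, heat_sink's own z axis and vertical below 0.1 rad and linear speed of each of module, transformer, pillar, heat_sink below 0.02 m/s); the robot touches nothing.
It fails at once if the ferrite ring is moved by more than 15 mm (distance of ferrite_ring from where it was at the start of the episode above 0.015 m).
It fails at once if the bottle is moved by more than 20 mm (distance of bottle from where it was at the start of the episode above 0.02 m).
It also fails if it takes over 117 s, if anything falls off the work surface, if the arm or the gripper's body presses on something with over 40 N, if the wrist force passes 120 N, or if a joint passes its speed limit or range.

### The arm

A 6-joint arm with a two-finger parallel gripper is mounted at the origin on the work surface. World frame = base frame: x ahead of the robot, y to its left, z up, the work surface at z = 0. Lengths are in m, angles in rad, forces in N, time in s.
With the tool pointing down it reaches from about 0.35 to 0.775 m from the base axis. Payload 5.5 kg.
Tool frame: the origin (TCP) lies at the very end of the fingers, on their centre line; the grasp point (between the pads) lies 19 mm behind it; z points along the fingers, y is the direction in which the jaws open and shut (so a half turn about z gives the same grasp; the last joint's range is limited). The gripper opens to 85 mm and grips with 20 to 120 N. Pads are 22 mm wide; open, the fingers measure 114 mm over their backs; the gripper's body (76 mm by 85 mm) begins 54 mm behind the grasp point. The pads swing forward as they close: fully open they stand 13 mm farther back than shut.
Start: joints at [-1.399, 0.313, 0.046, 1.304, 0, 1.431], TCP at [0.176, -0.547, 0.231] pointing down, gripper open.
Joint ranges: [-2.76, 2.76], [-0.86, 1.69], [-1.03, 1.26], [-2.2, 2.34], [-1.47, 1.5], [-3.14, 3.14]. Speed limits (rad/s): [2.57, 2.57, 3.14, 3.14, 3.14, 3.14].

### API

Orientations are given as a unit quaternion [w, x, y, z].
In Python, from workcell import env gives the robot as it stands. The module is installed in compiled form; this text tells all that it offers.
- The arm moves only by the shell command python3 -m pendant 'ROWS' [FORCE]. ROWS is JSON, a list of rows, each an object with "fingers": the finger opening in mm, from 0 to 85.4; "delta_pos": the shift along the tool's x, y, z in mm, a list of three; "angular": the turn, a rotation vector about the tool's x, y, z in rad, a list of three. In form: [{"fingers": fingers, "delta_pos": [x, y, z], "angular": [ax, ay, az]}, ...]. A call has 1 to 12 rows; each row shifts and turns the commanded pose from where the row before left it, along the tool's axes as they then stand; what a row does not reach is not made up. A row lasts 1/10 s, in which the tool goes at most 50 mm and 8.59 degrees, less where a joint would pass 70% of its speed; a pose out of reach is approached as far as the arm can. A call is refused whole if a number of a shift passes 50 or a number of a turn 0.15, either way. A call with a gripper value outside its range is refused whole. The fingers move at their own pace and stop on an object; FORCE is the grip in N (left out, the last holds). Time passes only in rows, so rows that do not move let the fingers close. It gives the time, the measured TCP pose, the force and the opening at its end, in the units of the state.
- env.get_state(): the state, without advancing time (a new reading comes with each control period).
- env.read_camera(name): name is "side" or "top" or "wrist"; returns the picture (400x640x3 uint8, blue, green, red); there is no depth.
- env.camera_params(name): a dict with "fx", "fy", "cx", "cy" (pixels), "k1" (the pictures are not rectified: a ray, as slopes to the right and down, at radius r is drawn at 1 + k1 r^2 times it, then the intrinsics apply), "view" (4x4, takes a point from world to camera coordinates). Camera axes: x right, y up, looking along -z (the intrinsics and any distortion apply to the point x, -y, -z); pixel columns grow to the right and rows downward; lengths in m; the calibration is good to about 2 mm. A picture is of the moment at which its call begins: read the wrist's pose just before it. camera_params takes no time and is no camera call; for the wrist camera it gives the pose at the moment of the call.
- env.hand_in(): hands the job in, once; it reports no verdict.
The state is a dict: "clock": time; "joint_pos": joint angles; "qvel": joint speeds; "tau": joint torques, N m; "tcp_pos": TCP position; "orientation": TCP orientation; "wrist_force": force on the tool from outside, world axes, zero at the start; "ft_torque": the same for the moment, N m; "finger_gap": finger opening in m.
Only numpy, scipy, OpenCV 4.12 (cv2) and the standard library are available. Lean on these libraries where they do the work, as an engineer would, in place of code of your own. Each camera call takes 0.05 s, during which the arm holds its last target. There are 200 camera calls.

## Working session

There is one attempt and no reset: what is moved stays moved. The work goes in short steps, Python scripts to look and compute and a shell command to move; the robot and the scene stay as the last step left them, time stands still between calls to the robot, and variables do not carry over. Pictures are saved under pics/ and viewed, about 12 in all and at most 16, crops included, and the job is handed in when it is done.

```bash
mkdir -p pics; cat > h.py <<'E'
import numpy as np,cv2,sys
from workcell import env
def K(p): return np.array([[p['fx'],0,p['cx']],[0,p['fy'],p['cy']],[0,0,1.]])
def ray(p,u,v):
    d=cv2.undistortPoints(np.array([[[u,v]]],float),K(p),np.array([p['k1'],0,0,0.]))[0,0]
    V=np.array(p['view']);R=V[:3,:3];t=V[:3,3]
    return -R.T@t, R.T@np.array([d[0],-d[1],-1])
def hit(p,u,v,z):
    o,d=ray(p,u,v);return (o+d*(z-o[2])/d[2])[:2]
def proj(p,X):
    V=np.array(p['view']);c=V[:3,:3]@np.array(X,float)+V[:3,3]
    a,b=c[0]/-c[2],-c[1]/-c[2];k=1+p['k1']*(a*a+b*b)
    return p['fx']*a*k+p['cx'],p['fy']*b*k+p['cy']
E
python3 - <<'E'
from h import *
for n in ('top','side','wrist'):
    p=env.camera_params(n);im=env.read_camera(n);cv2.imwrite(f'pics/{n}0.png',im)
    V=np.array(p['view']);print(n,p['fx'],p['k1'],-V[:3,:3].T@V[:3,3])
s=env.get_state();print(s)
im=cv2.imread('pics/top0.png');cv2.imwrite('pics/top0b.png',cv2.resize(im,(800,500)))
E
```

```text
top 383.2086640817157 0.022873160374280173 [0.49863059 0.0325818  1.1758165 ]
side 430.2194199591698 0.02691661931722072 [ 0.38647638 -0.63799946  0.74529671]
wrist 349.567396634456 -0.05753005600447777 [ 0.2402889  -0.5270433   0.37382936]
{'clock': 0.15, 'joint_pos': array([-1.39861211e+00,  3.13866925e-01,  4.52714420e-02,  1.30365054e+00,
       -2.43473112e-05,  1.43121866e+00]), 'qvel': array([ 0.00042886, -0.00181667,  0.00242869, -0.00133255, -0.00011173,
       -0.00039248]), 'tau': array([ 2.78637926e-03, -4.81062269e+01,  2.98816574e+01,  1.38872655e-02,
       -4.57990654e-05,  1.03927252e-05]), 'tcp_pos': array([ 0.17630176, -0.546895  ,  0.23060442]), 'orientation': array([-7.24553912e-04,  9.87874887e-01,  1.55250388e-01, -2.39889188e-05]), 'wrist_force': array([ 0.32780709, -0.13679652, -0.26415814]), 'ft_torque': array([-0.0349768 ,  0.00159772,  0.00438754]), 'finger_gap': 0.08538531889492473}
```

View pics/top0.png

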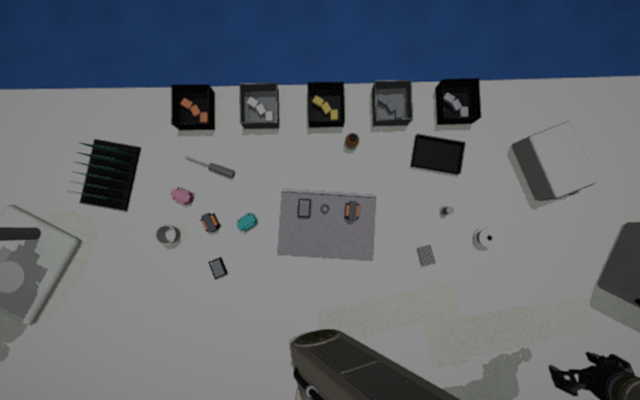

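View pics/side0.png

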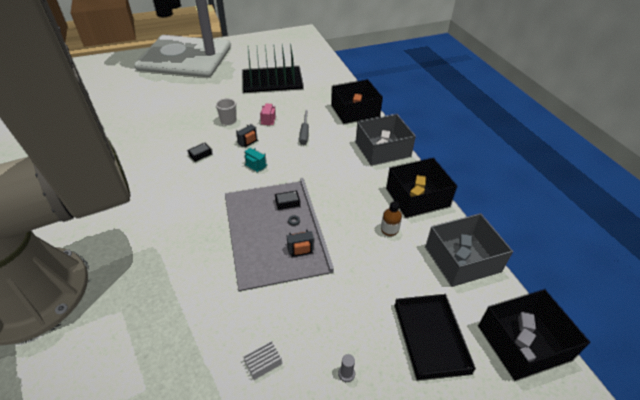

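```bash
python3 - <<'E'
from h import *
im=cv2.imread('pics/top0.png')
def g(x0,y0,w,h,s):
    c=cv2.resize(im[y0:y0+h,x0:x0+w],None,fx=s,fy=s,interpolation=cv2.INTER_CUBIC);
    c=cv2.convertScaleAbs(c,alpha=1.6,beta=10)
    for i in range(0,w,10):
        cv2.line(c,(i*s,0),(i*s,6),(0,0,255),1)
        if i%20==0: cv2.putText(c,str(x0+i),(i*s,18),0,.4,(0,0,255),1)
    for i in range(0,h,10):
        cv2.line(c,(0,i*s),(6,i*s),(0,0,255),1); cv2.putText(c,str(y0+i),(8,i*s+4),0,.35,(0,0,255),1)
    return c
cv2.imwrite('pics/c1.png',g(270,180,120,90,6))
a=g(190,200,76,90,5);b=g(410,196,76,90,5);cv2.imwrite('pics/c2.png',np.hstack([a,b]))
E
```

```text
(no output)
```

View pics/c1.png

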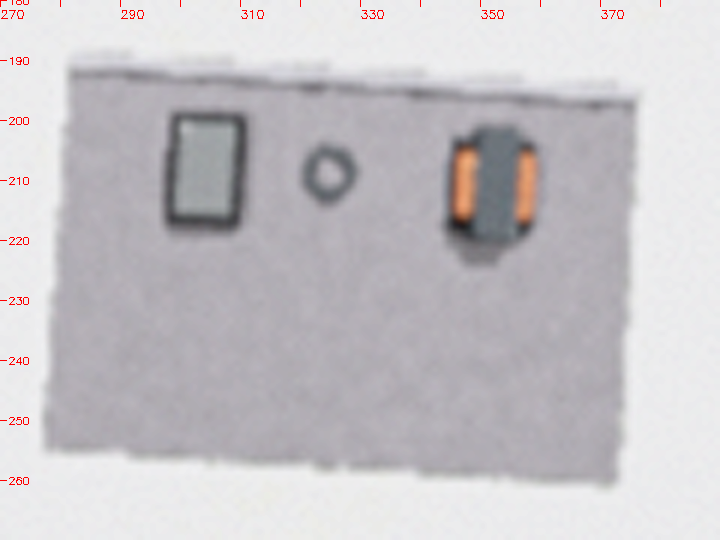

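View pics/c2.png

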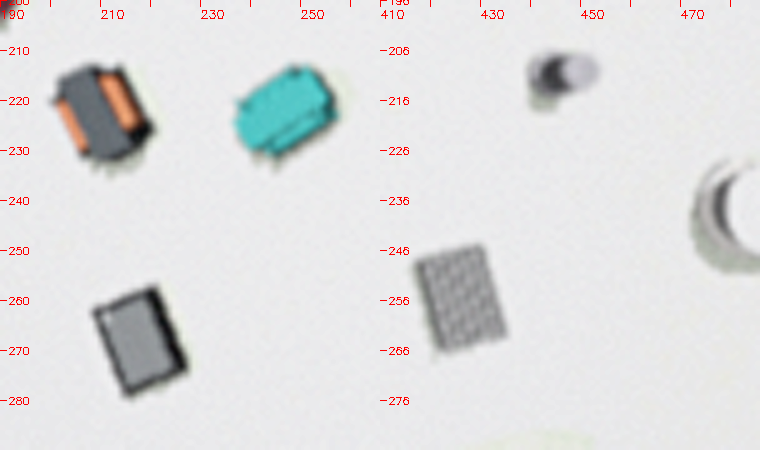

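```bash
python3 - <<'E'
from h import *
p=env.camera_params('top')
f1=lambda x,y,z:hit(p,270+x/6-.4,180+y/6-.4,z)
fa=lambda x,y,z:hit(p,190+x/5-.4,200+y/5-.4,z)
fb=lambda x,y,z:hit(p,410+(x-380)/5-.4,196+y/5-.4,z)
def ang(a,b): d=b-a; return np.arctan2(d[1],d[0])
fl,fr=f1(46,450,.008),f1(615,485,.008);rl,rr=f1(70,68,.018),f1(636,98,.018)
print('plate',(fl+fr+rl+rr)/4,ang(fr,fl)-np.pi/2,ang(rr,rl)-np.pi/2,ang(fl,rl),ang(fr,rr),np.linalg.norm(fl-fr),np.linalg.norm(fl-rl))
q=[f1(*c,.03) for c in((173,114),(245,117),(240,229),(166,224))];print('mm',np.mean(q,0),ang(q[3],q[0]),ang(q[2],q[1]))
a,b=f1(500,128,.05),f1(495,239,.05);print('mt',(a+b)/2,ang(b,a),np.linalg.norm(a-b))
q=[fa(*c,.022) for c in((94,311),(150,289),(182,372),(129,396))];print('mod',np.mean(q,0),ang(q[3],q[0]),ang(q[2],q[1]),np.linalg.norm(q[0]-q[1]),np.linalg.norm(q[0]-q[3]))
a,b=fa(82,67,.042),fa(108,160,.042);print('tr',(a+b)/2,ang(b,a),np.linalg.norm(a-b))
q=[fb(*c,.026) for c in((415,260),(483,245),(507,335),(440,352))];print('hs',np.mean(q,0),ang(q[3],q[0]),ang(q[2],q[1]))
print('pil',fb(580,71,.055),fb(550,73,.008))
print('ring',f1(330,175,.018))
p=env.camera_params('wrist');s=env.get_state()
V=np.array(p['view']);q=s['orientation']
from scipy.spatial.transform import Rotation as R
T=R.from_quat(q[[1,2,3,0]]).as_matrix();print(T)
C=-V[:3,:3].T@V[:3,3];print('cam in tool',T.T@(C-s['tcp_pos']));print((V[:3,:3]@T))
E
```

```text
plate [0.50852635 0.00623216] -0.08427837313466213 -0.0759622839101779 -0.08255372016536756 -0.0819235950966882 0.28665853124905405 0.19239218420922388
mm [0.56155395 0.07302748] -0.08203505505061513 -0.0657104789340571
mt [ 0.55104916 -0.07035671] -0.07516329555938109 0.0545081331468985
mod [0.3901062  0.33346211] 0.3910173266558323 0.36638565444426285 0.03524253700652099 0.05437666347016565
tr [0.52555414 0.35383575] 0.2706611882423513 0.05709435387070554
hs [ 0.41342768 -0.28627538] 0.22319666915044822 0.21522975756522897
pil [ 0.54544977 -0.35362257] [ 0.54660469 -0.35154157]
ring [0.55870363 0.01102079]
[[ 9.51794633e-01  3.06735884e-01 -2.72370653e-04]
 [ 3.06735954e-01 -9.51793584e-01  1.42408865e-03]
 [ 1.77578451e-04 -1.43898581e-03 -9.99998949e-01]]
cam in tool [ 0.06701145  0.00056687 -0.14332658]
[[ 0.00152798  0.99999813 -0.00118706]
 [ 0.96422961 -0.00115868  0.26506585]
 [ 0.26506398 -0.00154962 -0.96422958]]
```

```bash
cat > plan.py <<'E'
import sys
from h import *
# usage: plan.py x y z yaw -> shift in tool axes (mm), turn about tool z
def st():
    s=env.get_state();w,x,y,z=s['orientation']
    from scipy.spatial.transform import Rotation as R
    T=R.from_quat([x,y,z,w]).as_matrix();return s,T
if __name__=='__main__':
    s,T=st();a=list(map(float,sys.argv[1:]))
    yaw=np.arctan2(T[1,0],T[0,0])
    print('shift mm',np.round(T.T@(np.array(a[:3])-s['tcp_pos'])*1000,1),'turn z',round(yaw-a[3],3),'yaw',round(yaw,3),'t',s['clock'],'tilt',np.round(T[:2,2],4))
E
python3 -m pendant '[{"fingers":85,"delta_pos":[46,-8,0],"angular":[0,0,0]},{"fingers":85,"delta_pos":[46,-8,0],"angular":[0,0,0]},{"fingers":85,"delta_pos":[46,-8,0],"angular":[0,0,0]},{"fingers":85,"delta_pos":[46,-8,0],"angular":[0,0,0]},{"fingers":85,"delta_pos":[46,-8,0],"angular":[0,0,0]},{"fingers":85,"delta_pos":[46,-8,0],"angular":[0,0,0]},{"fingers":85,"delta_pos":[46,-8,0],"angular":[0,0,0]},{"fingers":85,"delta_pos":[46,-8,0],"angular":[0,0,0]},{"fingers":85,"delta_pos":[46,-8,0],"angular":[0,0,0.13]},{"fingers":85,"delta_pos":[0,0,40],"angular":[0,0,0.13]},{"fingers":85,"delta_pos":[0,0,40],"angular":[0,0,0.13]},{"fingers":85,"delta_pos":[0,0,0],"angular":[0,0,0]}]' 40
python3 - <<'E'
from h import *
p=env.camera_params('wrist');im=env.read_camera('wrist');cv2.imwrite('pics/w1.png',im);np.save('w1.npy',p,allow_pickle=True)
E
python3 plan.py .546 -.3525 .016 -.077
```

```text
clock: 1.35
tcp_pos: [0.5453, -0.3483, 0.1444]
orientation: [-0.004, 0.999, -0.039, -0.005]
wrist_force: [-0.4, 0.1, -1.0]
finger_gap: 0.0852
shift mm [  0.7   3.3 132. ] turn z 0.002 yaw -0.075 t 1.4 tilt [-0.0061  0.0049]
```

View pics/w1.png

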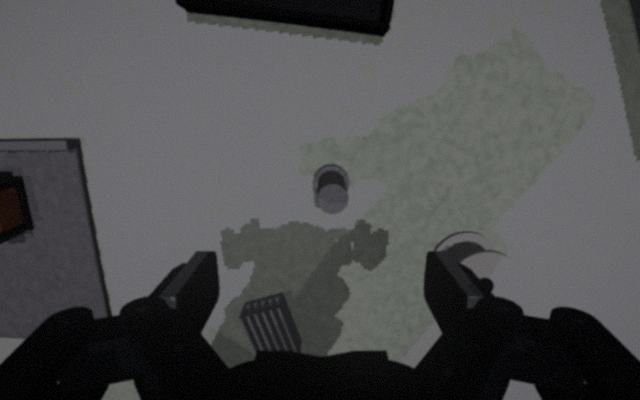

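```bash
python3 - <<'E'
from h import *
p=np.load('w1.npy',allow_pickle=True).item()
print(hit(p,331,199,.055),hit(p,331,180,.008))
E
python3 plan.py .546 -.3525 .016 -.077
```

```text
[ 0.54639299 -0.35546576] [ 0.54892348 -0.3566379 ]
shift mm [  0.7   3.3 132. ] turn z 0.002 yaw -0.075 t 1.4 tilt [-0.0061  0.0049]
```

```bash
python3 -m pendant '[{"fingers":60,"delta_pos":[2,6,0],"angular":[0,0,0]},{"fingers":60,"delta_pos":[0,0,45],"angular":[0,0,0]},{"fingers":60,"delta_pos":[0,0,45],"angular":[0,0,0]},{"fingers":60,"delta_pos":[0,0,25],"angular":[0,0,0]},{"fingers":60,"delta_pos":[0,0,10],"angular":[0,0,0]},{"fingers":60,"delta_pos":[0,0,5],"angular":[0,0,0]},{"fingers":60,"delta_pos":[0,0,0],"angular":[0,0,0]}]'
python3 plan.py .547 -.3555 .016 -.077
```

```text
clock: 2.1
tcp_pos: [0.551, -0.3594, 0.0232]
orientation: [0.001, 0.999, -0.039, 0.001]
wrist_force: [-1.1, 0.4, -0.5]
finger_gap: 0.06
shift mm [-4.3 -3.6  7.2] turn z -0.001 yaw -0.078 t 2.1 tilt [ 0.0024 -0.0021]
```

```bash
python3 -m pendant '[{"fingers":60,"delta_pos":[-4,-4,6],"angular":[0,0,0]},{"fingers":60,"delta_pos":[0,0,0],"angular":[0,0,0]},{"fingers":15,"delta_pos":[0,0,0],"angular":[0,0,0]},{"fingers":15,"delta_pos":[0,0,0],"angular":[0,0,0]},{"fingers":15,"delta_pos":[0,0,0],"angular":[0,0,0]},{"fingers":15,"delta_pos":[0,0,0],"angular":[0,0,0]},{"fingers":15,"delta_pos":[0,0,0],"angular":[0,0,0]},{"fingers":15,"delta_pos":[0,0,0],"angular":[0,0,0]},{"fingers":15,"delta_pos":[0,0,0],"angular":[0,0,0]}]' 40
python3 plan.py .547 -.3555 .016 -.077
```

```text
clock: 3.0
tcp_pos: [0.5466, -0.354, 0.0159]
orientation: [0.0, 0.999, -0.039, 0.0]
wrist_force: [-1.1, -0.6, 5.5]
finger_gap: 0.0203
shift mm [ 0.5  1.5 -0.1] turn z -0.001 yaw -0.078 t 3.0 tilt [ 0.0009 -0.0008]
```

```bash
python3 -m pendant '[{"fingers":15,"delta_pos":[0,0,-20],"angular":[0,0,0]},{"fingers":15,"delta_pos":[0,0,-40],"angular":[0,0,0]},{"fingers":15,"delta_pos":[-12,-35,-25],"angular":[0,0,0]},{"fingers":15,"delta_pos":[-12,-45,0],"angular":[0,0,0]},{"fingers":15,"delta_pos":[-12,-45,0],"angular":[0,0,0]},{"fingers":15,"delta_pos":[-12,-45,0],"angular":[0,0,0]},{"fingers":15,"delta_pos":[-12,-45,0],"angular":[0,0,0]},{"fingers":15,"delta_pos":[-12,-45,0],"angular":[0,0,0]},{"fingers":15,"delta_pos":[-12,-45,0],"angular":[0,0,0]},{"fingers":15,"delta_pos":[-12,-35,0],"angular":[0,0,0]},{"fingers":15,"delta_pos":[-3,-15,0],"angular":[0,0,0]},{"fingers":15,"delta_pos":[0,0,0],"angular":[0,0,0]}]'
python3 - <<'E'
from h import *
env.read_camera('wrist')
p=env.camera_params('wrist');im=env.read_camera('wrist');cv2.imwrite('pics/w2.png',im);np.save('w2.npy',p,allow_pickle=True)
E
python3 plan.py .4755 .0075 .025 -.077
```

```text
clock: 4.2
tcp_pos: [0.4738, 0.0103, 0.0997]
orientation: [-0.0, 0.999, -0.037, -0.001]
wrist_force: [0.1, -1.1, -2.0]
finger_gap: 0.0205
shift mm [ 0.5  0.5 74.9] turn z -0.0 yaw -0.077 t 4.3 tilt [-0.0005 -0.0004]
```

View pics/w2.png

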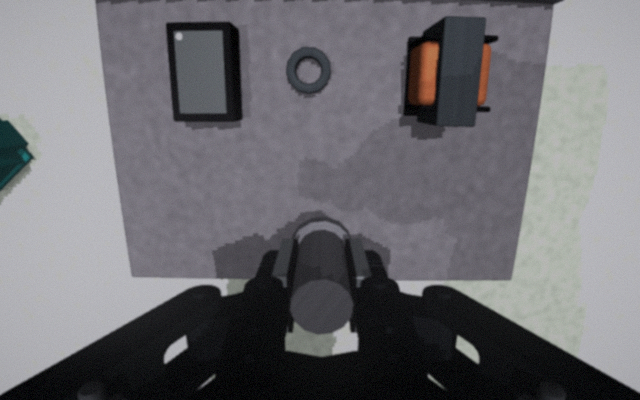

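```bash
python3 - <<'E'
from h import *
p=np.load('w2.npy',allow_pickle=True).item()
H=lambda u,v,z:hit(p,u,v,z)
def ang(a,b): d=b-a; return round(np.arctan2(d[1],d[0]),3)
q=[H(*c,.03) for c in((167,23),(231,24),(231,121),(176,121))];print('mm',np.mean(q,0),ang(q[3],q[0]),ang(q[2],q[1]),np.linalg.norm(q[0]-q[1]),np.linalg.norm(q[3]-q[0]))
q=[H(*c,.05) for c in((443,17),(485,17),(474,126),(437,125))];print('mt',np.mean(q,0),ang(q[3],q[0]),ang(q[2],q[1]),np.linalg.norm(q[0]-q[1]),np.linalg.norm(q[3]-q[0]))
a,b=H(132,276,.008),H(511,279,.008);c=np.array([np.cos(-.077),np.sin(-.077)]);print('plate',(a+b)/2+.1*c,ang(b,a)-1.5708,np.linalg.norm(a-b))
print('ring',H(308,70,.018))
E
```

```text
mm [0.56344246 0.07171502] -0.072 -0.132 0.03675959718765114 0.05508499155043131
mt [ 0.55174585 -0.07139564] -0.057 -0.081 0.022009498365089173 0.054777504777617766
plate [0.51410128 0.00420638] -0.08379999999999987 0.2884618856179705
ring [0.5612965  0.00965545]
```

```bash
python3 -m pendant '[{"fingers":15,"delta_pos":[1,0,35],"angular":[0,0,0]},{"fingers":15,"delta_pos":[0,0,25],"angular":[0,0,0]},{"fingers":15,"delta_pos":[0,0,9],"angular":[0,0,0]},{"fingers":15,"delta_pos":[0,0,3],"angular":[0,0,0]},{"fingers":15,"delta_pos":[0,0,0],"angular":[0,0,0]},{"fingers":15,"delta_pos":[0,0,0],"angular":[0,0,0]}]'
python3 plan.py .4766 .0075 .024 -.08
```

```text
clock: 4.9
tcp_pos: [0.4773, 0.0074, 0.0293]
orientation: [0.0, 0.999, -0.039, 0.001]
wrist_force: [0.9, 0.4, -1.2]
finger_gap: 0.0203
shift mm [-0.7 -0.   5.3] turn z 0.001 yaw -0.079 t 4.9 tilt [ 0.0019 -0.0004]
```

```bash
python3 -m pendant '[{"fingers":15,"delta_pos":[0,0,3],"angular":[0,0,0]},{"fingers":15,"delta_pos":[0,0,2],"angular":[0,0,0]},{"fingers":15,"delta_pos":[0,0,0],"angular":[0,0,0]},{"fingers":15,"delta_pos":[0,0,0],"angular":[0,0,0]}]'
```

```text
clock: 5.3
tcp_pos: [0.477, 0.0078, 0.0239]
orientation: [0.0, 0.999, -0.039, 0.001]
wrist_force: [-0.1, -0.6, 2.9]
finger_gap: 0.0206
```

```bash
python3 -m pendant '[{"fingers":30,"delta_pos":[0,0,0],"angular":[0,0,0]},{"fingers":50,"delta_pos":[0,0,0],"angular":[0,0,0]},{"fingers":50,"delta_pos":[0,0,0],"angular":[0,0,0]},{"fingers":50,"delta_pos":[0,0,-15],"angular":[0,0,0]},{"fingers":50,"delta_pos":[0,0,-45],"angular":[0,0,0]},{"fingers":70,"delta_pos":[0,0,-45],"angular":[0,0,0]},{"fingers":70,"delta_pos":[0,0,0],"angular":[0,0,0]},{"fingers":70,"delta_pos":[0,0,0],"angular":[0,0,0]}]'
python3 - <<'E'
from h import *
p=env.camera_params('wrist');im=env.read_camera('wrist');cv2.imwrite('pics/w3.png',im);np.save('w3.npy',p,allow_pickle=True)
E
python3 plan.py .39 .3335 .13 .38
```

```text
clock: 6.1
tcp_pos: [0.4772, 0.0078, 0.1294]
orientation: [0.0, 0.999, -0.039, 0.001]
wrist_force: [0.0, 0.2, -0.7]
finger_gap: 0.0698
shift mm [-111.2 -317.8   -1.9] turn z -0.458 yaw -0.078 t 6.15 tilt [ 0.0001 -0.    ]
```

View pics/w3.png

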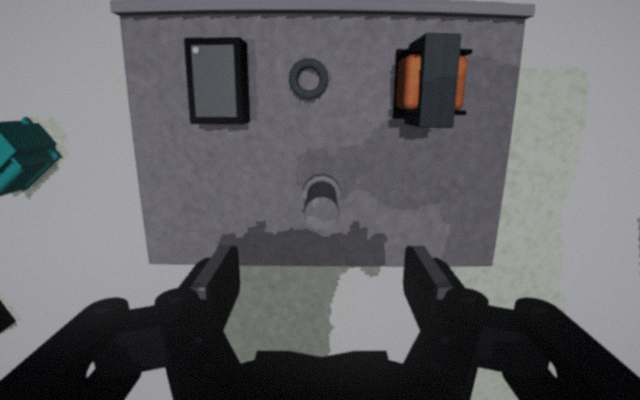

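```bash
python3 -m pendant '[{"fingers":70,"delta_pos":[-14,-40,0],"angular":[0,0,0]},{"fingers":70,"delta_pos":[-14,-40,0],"angular":[0,0,0]},{"fingers":70,"delta_pos":[-14,-40,0],"angular":[0,0,0]},{"fingers":70,"delta_pos":[-14,-40,0],"angular":[0,0,0]},{"fingers":70,"delta_pos":[-14,-40,0],"angular":[0,0,0]},{"fingers":70,"delta_pos":[-14,-40,0],"angular":[0,0,0]},{"fingers":70,"delta_pos":[-14,-40,0],"angular":[0,0,0]},{"fingers":70,"delta_pos":[-14,-38,0],"angular":[0,0,-0.11]},{"fingers":70,"delta_pos":[0,0,0],"angular":[0,0,-0.12]},{"fingers":70,"delta_pos":[0,0,0],"angular":[0,0,-0.12]},{"fingers":70,"delta_pos":[0,0,0],"angular":[0,0,-0.11]},{"fingers":70,"delta_pos":[0,0,0],"angular":[0,0,0]}]'
python3 - <<'E'
from h import *
env.read_camera('wrist')
p=env.camera_params('wrist');im=env.read_camera('wrist');cv2.imwrite('pics/w4.png',im);np.save('w4.npy',p,allow_pickle=True)
E
python3 plan.py .39 .3335 .13 .38
```

```text
clock: 7.35
tcp_pos: [0.3675, 0.1851, 0.1444]
orientation: [-0.055, 0.961, 0.272, 0.01]
wrist_force: [0.1, 0.0, 0.3]
finger_gap: 0.0702
shift mm [  95.3 -113.1   30.4] turn z 0.165 yaw 0.545 t 7.45 tilt [-0.011  0.111]
```

View pics/w4.png

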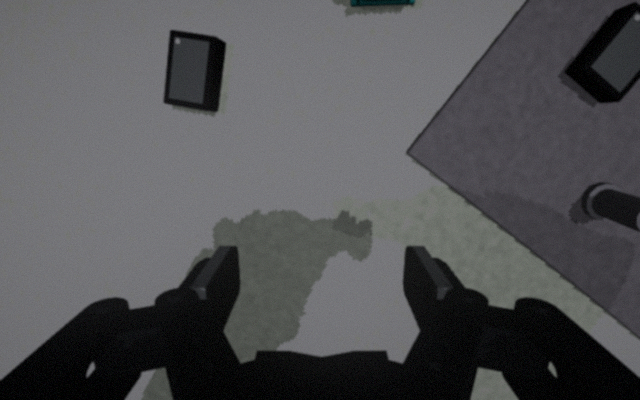

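```bash
python3 - <<'E'
from h import *
s=env.get_state();print(s['joint_pos'].round(3),s['qvel'].round(3),s['tcp_pos'],s['orientation'],s['clock'])
p=np.load('w4.npy',allow_pickle=True).item()
H=lambda u,v,z:hit(p,u,v,z)
def ang(a,b): d=b-a; return round(np.arctan2(d[1],d[0]),3)
q=[H(*c,.022) for c in((170,31),(214,37),(206,109),(165,102))];print('mod',np.mean(q,0),ang(q[3],q[0]),ang(q[2],q[1]),np.linalg.norm(q[0]-q[1]),np.linalg.norm(q[3]-q[0]))
E
python3 plan.py .39 .3335 .13 .38
```

```text
[ 0.187  0.027 -0.528  1.006  0.111  2.781] [-0.006  0.004  0.001 -0.001 -0.003 -0.005] [0.36779303 0.18479848 0.14424804] [-0.05500797  0.96122894  0.27003437  0.00972076] 7.45
mod [0.39122274 0.33353024] 0.395 0.375 0.03537548069441257 0.053369086039377255
shift mm [  95.3 -113.1   30.4] turn z 0.165 yaw 0.545 t 7.45 tilt [-0.011  0.111]
```

```bash
cat >> plan.py <<'E'
    z=T.T@np.array([0,0,-1.]);c=np.cross([0,0,1],z);print('tilt fix rotvec',np.round(c,3),'q',np.round(s['joint_pos'],2))
E
python3 plan.py .39 .3335 .15 3.522
python3 -m pendant '[{"fingers":70,"delta_pos":[0,0,-10],"angular":[0,0,-0.15]},{"fingers":70,"delta_pos":[0,0,0],"angular":[0,0,-0.15]},{"fingers":70,"delta_pos":[0,0,0],"angular":[0,0,-0.15]},{"fingers":70,"delta_pos":[0,0,0],"angular":[0,0,-0.15]},{"fingers":70,"delta_pos":[0,0,0],"angular":[0,0,-0.15]},{"fingers":70,"delta_pos":[0,0,0],"angular":[0,0,-0.15]},{"fingers":70,"delta_pos":[0,0,0],"angular":[0,0,-0.15]},{"fingers":70,"delta_pos":[0,0,0],"angular":[0,0,-0.15]},{"fingers":70,"delta_pos":[0,0,0],"angular":[0,0,-0.15]},{"fingers":70,"delta_pos":[0,0,0],"angular":[0,0,-0.15]},{"fingers":70,"delta_pos":[0,0,0],"angular":[0,0,-0.15]},{"fingers":70,"delta_pos":[0,0,0],"angular":[0,0,0]}]'
python3 plan.py .39 .3335 .15 3.522
```

```text
shift mm [  96.3 -115.1   10.5] turn z -2.977 yaw 0.545 t 7.45 tilt [-0.011  0.111]
tilt fix rotvec [-0.101 -0.048  0.   ] q [ 0.19  0.03 -0.53  1.01  0.11  2.78]
clock: 8.65
tcp_pos: [0.3681, 0.1834, 0.154]
orientation: [-0.03, 0.454, 0.889, 0.047]
wrist_force: [-0.2, 0.1, 0.7]
finger_gap: 0.0703
shift mm [107.5 105.2  20.3] turn z -1.321 yaw 2.201 t 8.65 tilt [-0.0113  0.1108]
tilt fix rotvec [ 0.056 -0.096  0.   ] q [ 0.18  0.02 -0.51  1.03  0.11  1.13]
```

```bash
python3 -m pendant '[{"fingers":70,"delta_pos":[0,0,0],"angular":[0.056,-0.096,0]},{"fingers":70,"delta_pos":[0,0,0],"angular":[0,0,-0.147]},{"fingers":70,"delta_pos":[0,0,0],"angular":[0,0,-0.147]},{"fingers":70,"delta_pos":[0,0,0],"angular":[0,0,-0.147]},{"fingers":70,"delta_pos":[0,0,0],"angular":[0,0,-0.147]},{"fingers":70,"delta_pos":[0,0,0],"angular":[0,0,-0.147]},{"fingers":70,"delta_pos":[0,0,0],"angular":[0,0,-0.147]},{"fingers":70,"delta_pos":[0,0,0],"angular":[0,0,-0.147]},{"fingers":70,"delta_pos":[0,0,0],"angular":[0,0,-0.147]},{"fingers":70,"delta_pos":[0,0,0],"angular":[0,0,-0.145]},{"fingers":70,"delta_pos":[0,0,0],"angular":[0,0,0]}]'
python3 plan.py .391 .3335 .1 3.522
```

```text
clock: 9.75
tcp_pos: [0.3681, 0.1834, 0.1539]
orientation: [-0.0, -0.186, 0.982, 0.0]
wrist_force: [-0.0, -0.0, 0.7]
finger_gap: 0.0699
shift mm [-76.3 131.2  54. ] turn z -6.289 yaw -2.767 t 9.75 tilt [-0.0002  0.0004]
tilt fix rotvec [ 0. -0.  0.] q [ 0.27  0.04 -0.48  1.05  0.   -0.11]
```

```bash
python3 -m pendant '[{"fingers":60,"delta_pos":[-19,33,0],"angular":[0,0,0]},{"fingers":60,"delta_pos":[-19,33,10],"angular":[0,0,0]},{"fingers":60,"delta_pos":[-19,33,20],"angular":[0,0,0]},{"fingers":60,"delta_pos":[-19,32,24],"angular":[0,0,0]},{"fingers":60,"delta_pos":[0,0,0],"angular":[0,0,0]},{"fingers":60,"delta_pos":[0,0,0],"angular":[0,0,0]},{"fingers":60,"delta_pos":[0,0,0],"angular":[0,0,0]}]'
python3 - <<'E'
from h import *
p=env.camera_params('wrist');im=env.read_camera('wrist');cv2.imwrite('pics/w5.png',im);np.save('w5.npy',p,allow_pickle=True)
E
python3 plan.py .391 .3335 .002 3.522
```

```text
clock: 10.45
tcp_pos: [0.3902, 0.3327, 0.1003]
orientation: [-0.0, -0.187, 0.982, -0.0]
wrist_force: [-0.0, -1.7, -0.6]
finger_gap: 0.0601
shift mm [-0.8  0.6 98.7] turn z -6.288 yaw -2.766 t 10.5 tilt [0.0005 0.0004]
tilt fix rotvec [ 0.     0.001 -0.   ] q [ 0.55  0.27 -0.34  0.95  0.    0.17]
```

View pics/w5.png

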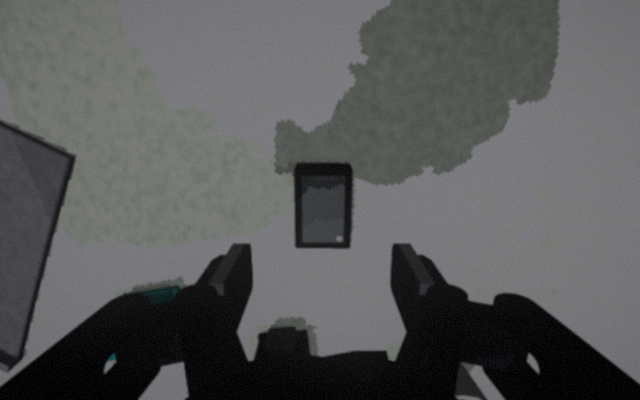

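```bash
python3 - <<'E'
from h import *
p=np.load('w5.npy',allow_pickle=True).item()
def ang(a,b): d=b-a; return round(np.arctan2(d[1],d[0]),3)
q=[hit(p,*c,.022) for c in((296,170),(352,169),(352,247),(298,247))];m=np.mean(q,0);print('mod',m,ang(q[0],q[3]),ang(q[1],q[2]),[np.linalg.norm(q[i]-q[i-1]).round(4) for i in range(4)])
E
python3 plan.py .391 .3335 .002 3.522
```

```text
mod [0.39117112 0.33475604] 0.384 0.401 [np.float64(0.0535), np.float64(0.036), np.float64(0.0541), np.float64(0.037)]
shift mm [-0.8  0.6 98.7] turn z -6.288 yaw -2.766 t 10.5 tilt [0.0005 0.0004]
tilt fix rotvec [ 0.     0.001 -0.   ] q [ 0.55  0.27 -0.34  0.95  0.    0.17]
```

```bash
python3 -m pendant '[{"fingers":60,"delta_pos":[-1.5,1.5,25],"angular":[0,0,-0.015]},{"fingers":60,"delta_pos":[0,0,40],"angular":[0,0,0]},{"fingers":60,"delta_pos":[0,0,22],"angular":[0,0,0]},{"fingers":60,"delta_pos":[0,0,8],"angular":[0,0,0]},{"fingers":60,"delta_pos":[0,0,2],"angular":[0,0,0]},{"fingers":60,"delta_pos":[0,0,0],"angular":[0,0,0]},{"fingers":30,"delta_pos":[0,0,0],"angular":[0,0,0]},{"fingers":30,"delta_pos":[0,0,0],"angular":[0,0,0]},{"fingers":30,"delta_pos":[0,0,0],"angular":[0,0,0]},{"fingers":30,"delta_pos":[0,0,0],"angular":[0,0,0]},{"fingers":30,"delta_pos":[0,0,0],"angular":[0,0,0]}]' 40
python3 plan.py .391 .3335 .002 3.522
```

```text
clock: 11.6
tcp_pos: [0.3924, 0.3359, 0.0046]
orientation: [0.001, -0.196, 0.981, 0.001]
wrist_force: [0.1, -0.7, 6.7]
finger_gap: 0.0373
shift mm [ 2.2 -1.7  2.6] turn z -6.27 yaw -2.748 t 11.6 tilt [0.0027 0.0016]
tilt fix rotvec [ 0.     0.003 -0.   ] q [ 0.55  0.39 -0.46  0.73 -0.    0.16]
```

```bash
python3 -m pendant '[{"fingers":30,"delta_pos":[0,0,-20],"angular":[0,0,0]},{"fingers":30,"delta_pos":[0,0,-40],"angular":[0,0,0]},{"fingers":30,"delta_pos":[0,0,-35],"angular":[0,0,0.1]},{"fingers":30,"delta_pos":[0,0,0],"angular":[0,0,0.125]},{"fingers":30,"delta_pos":[0,0,0],"angular":[0,0,0.125]},{"fingers":30,"delta_pos":[0,0,0],"angular":[0,0,0.124]},{"fingers":30,"delta_pos":[0,0,0],"angular":[0,0,0]},{"fingers":30,"delta_pos":[0,0,0],"angular":[0,0,0]}]'
python3 plan.py .484 .079 .1 3.0616
```

```text
clock: 12.4
tcp_pos: [0.391, 0.3352, 0.0981]
orientation: [-0.0, 0.038, 0.999, 0.0]
wrist_force: [0.4, -0.6, -0.1]
finger_gap: 0.0369
shift mm [-112.3 -248.3   -2. ] turn z 0.003 yaw 3.065 t 12.4 tilt [-0.0001  0.0004]
tilt fix rotvec [ 0. -0.  0.] q [ 0.55  0.28 -0.34  0.95  0.    0.63]
```

```bash
python3 -m pendant '[{"fingers":30,"delta_pos":[-8,-18,0],"angular":[0,0,0]},{"fingers":30,"delta_pos":[-18,-40,0],"angular":[0,0,0]},{"fingers":30,"delta_pos":[-18,-40,0],"angular":[0,0,0]},{"fingers":30,"delta_pos":[-18,-40,0],"angular":[0,0,0]},{"fingers":30,"delta_pos":[-18,-40,0],"angular":[0,0,0]},{"fingers":30,"delta_pos":[-18,-40,0],"angular":[0,0,0]},{"fingers":30,"delta_pos":[-14,-30,0],"angular":[0,0,0]},{"fingers":30,"delta_pos":[0,0,10],"angular":[0,0,0]},{"fingers":30,"delta_pos":[0,0,20],"angular":[0,0,0]},{"fingers":30,"delta_pos":[0,0,15],"angular":[0,0,0]},{"fingers":30,"delta_pos":[0,0,0],"angular":[0,0,0]},{"fingers":30,"delta_pos":[0,0,0],"angular":[0,0,0]}]'
python3 plan.py .484 .079 .013 3.0616
```

```text
clock: 13.6
tcp_pos: [0.4824, 0.0796, 0.0527]
orientation: [-0.001, 0.039, 0.999, 0.0]
wrist_force: [0.2, -0.0, -0.7]
finger_gap: 0.0372
shift mm [-1.7 -0.5 39.7] turn z 0.002 yaw 3.063 t 13.6 tilt [-0.0014  0.0004]
tilt fix rotvec [ 0.    -0.001  0.   ] q [-0.    0.28 -0.46  0.82  0.    0.08]
```

```bash
python3 -m pendant '[{"fingers":30,"delta_pos":[-1.5,-0.5,15],"angular":[0,0,0]},{"fingers":30,"delta_pos":[0,0,13],"angular":[0,0,0]},{"fingers":30,"delta_pos":[0,0,6],"angular":[0,0,0]},{"fingers":30,"delta_pos":[0,0,3],"angular":[0,0,0]},{"fingers":30,"delta_pos":[0,0,1.5],"angular":[0,0,0]},{"fingers":30,"delta_pos":[0,0,0],"angular":[0,0,0]},{"fingers":30,"delta_pos":[0,0,0],"angular":[0,0,0]}]'
python3 plan.py .484 .079 .013 3.0616
```

```text
clock: 14.3
tcp_pos: [0.4849, 0.0785, 0.0149]
orientation: [0.0, 0.04, 0.999, 0.0]
wrist_force: [-0.3, 0.4, -0.6]
finger_gap: 0.0372
shift mm [0.9 0.4 1.9] turn z 0.0 yaw 3.062 t 14.3 tilt [0.0008 0.0003]
tilt fix rotvec [ 0.     0.001 -0.   ] q [-0.    0.33 -0.51  0.73  0.    0.08]
```

```bash
python3 -m pendant '[{"fingers":30,"delta_pos":[0,0,1],"angular":[0,0,0]},{"fingers":30,"delta_pos":[0,0,1],"angular":[0,0,0]},{"fingers":30,"delta_pos":[0,0,0],"angular":[0,0,0]},{"fingers":42,"delta_pos":[0,0,0],"angular":[0,0,0]},{"fingers":52,"delta_pos":[0,0,0],"angular":[0,0,0]},{"fingers":52,"delta_pos":[0,0,0],"angular":[0,0,0]},{"fingers":52,"delta_pos":[0,0,-15],"angular":[0,0,0]},{"fingers":52,"delta_pos":[0,0,-40],"angular":[0,0,0]},{"fingers":60,"delta_pos":[0,0,-45],"angular":[0,0,0]},{"fingers":60,"delta_pos":[0,0,0],"angular":[0,0,0]},{"fingers":60,"delta_pos":[0,0,0],"angular":[0,0,0]}]'
python3 - <<'E'
from h import *
p=env.camera_params('wrist');im=env.read_camera('wrist');cv2.imwrite('pics/w6.png',im);np.save('w6.npy',p,allow_pickle=True)
E
python3 plan.py .5255 .354 .13 3.4116
```

```text
clock: 15.4
tcp_pos: [0.4856, 0.0784, 0.1136]
orientation: [0.002, 0.04, 0.999, 0.0]
wrist_force: [-0.1, -0.2, -0.7]
finger_gap: 0.06
shift mm [-19.  278.  -17.6] turn z -0.35 yaw 3.062 t 15.45 tilt [0.0002 0.0003]
tilt fix rotvec [ 0.  0. -0.] q [-0.    0.22 -0.38  0.97  0.    0.08]
```

View pics/w6.png

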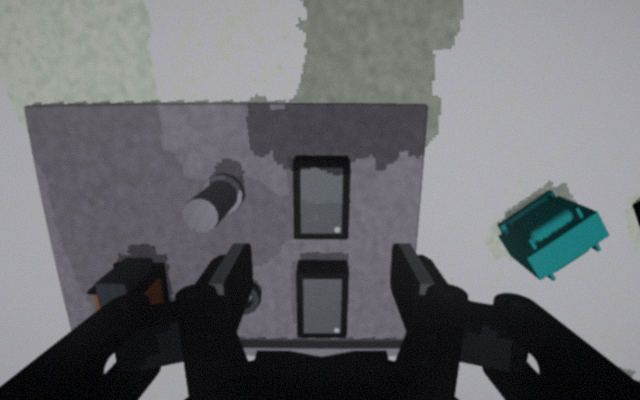

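```bash
python3 - <<'E'
from h import *
p=np.load('w6.npy',allow_pickle=True).item()
a=hit(p,323.5,201,.022+.008);b=hit(p,322.5,305,.03);print(a,b,b-a,np.linalg.norm(b-a),np.arctan2((b-a)[1],(b-a)[0]))
E
python3 -m pendant '[{"fingers":65,"delta_pos":[0,20,-20],"angular":[0,0,0]},{"fingers":65,"delta_pos":[-3,40,0],"angular":[0,0,0]},{"fingers":65,"delta_pos":[-3,40,0],"angular":[0,0,0]},{"fingers":65,"delta_pos":[-3,40,0],"angular":[0,0,0]},{"fingers":65,"delta_pos":[-3,40,0],"angular":[0,0,0]},{"fingers":65,"delta_pos":[-3,40,0],"angular":[0,0,0]},{"fingers":65,"delta_pos":[-3,35,0],"angular":[0,0,0]},{"fingers":65,"delta_pos":[-1,23,0],"angular":[0,0,-0.11]},{"fingers":65,"delta_pos":[0,0,0],"angular":[0,0,-0.12]},{"fingers":65,"delta_pos":[0,0,0],"angular":[0,0,-0.12]},{"fingers":65,"delta_pos":[0,0,0],"angular":[0,0,0]},{"fingers":65,"delta_pos":[0,0,0],"angular":[0,0,0]}]'
python3 - <<'E'
from h import *
p=env.camera_params('wrist');im=env.read_camera('wrist');cv2.imwrite('pics/w7.png',im);np.save('w7.npy',p,allow_pickle=True)
E
python3 plan.py .5255 .354 .13 3.4116
```

```text
[0.48366736 0.07955551] [0.56349086 0.07270626] [ 0.07982351 -0.00684925] 0.08011681700254414 -0.0855952365766399
clock: 16.65
tcp_pos: [0.5247, 0.3536, 0.1308]
orientation: [-0.001, -0.133, 0.991, -0.0]
wrist_force: [-0.3, -0.9, 0.8]
finger_gap: 0.0648
shift mm [-0.7  0.3  1.2] turn z -6.286 yaw -2.874 t 16.7 tilt [-0.0021 -0.0008]
tilt fix rotvec [-0.    -0.002  0.   ] q [0.47 0.47 0.03 1.13 0.   0.2 ]
```

View pics/w7.png

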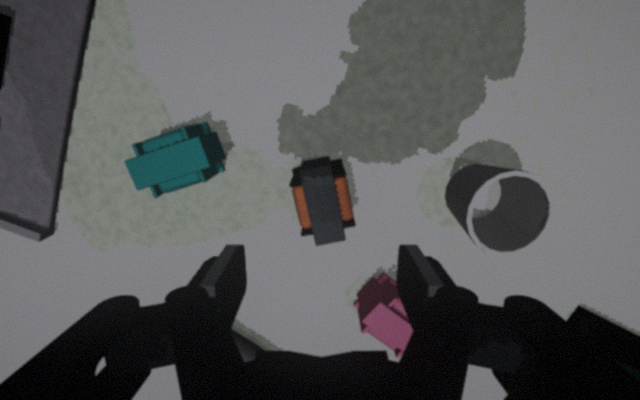

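```bash
python3 - <<'E'
from h import *
p=np.load('w7.npy',allow_pickle=True).item()
def ang(a,b): d=b-a; return round(np.arctan2(d[1],d[0]),3)
q=[hit(p,*c,.042) for c in((306,166),(334,163),(345,240),(314,244))];m=np.mean(q,0);print('tr',m,ang(q[0],q[3]),ang(q[1],q[2]),[np.linalg.norm(q[i]-q[i-1]).round(4) for i in range(4)])
im=cv2.imread('pics/w7.png');hsv=cv2.cvtColor(im,cv2.COLOR_BGR2HSV);k=cv2.inRange(hsv,(3,120,60),(20,255,255));k[:140]=0;k[260:]=0
ys,xs=np.nonzero(k);print(xs.min(),xs.max(),ys.min(),ys.max(),xs.mean(),ys.mean(),hit(p,xs.mean(),ys.mean(),.03))
for u,v in((365,275),(410,355),(355,305)): print(hit(p,u,v,.03))
E
python3 plan.py .5255 .354 .003 3.4116
```

```text
tr [0.52533423 0.35562681] 0.359 0.419 [np.float64(0.0566), np.float64(0.0189), np.float64(0.0559), np.float64(0.0223)]
293 351 177 228 323.63001145475374 201.9770904925544 [0.52711993 0.35529487]
[0.57514924 0.40181278]
[0.63648687 0.46089108]
[0.60249114 0.40208986]
shift mm [ -0.9   0.3 128.2] turn z -6.286 yaw -2.874 t 16.7 tilt [-0.0021 -0.0008]
tilt fix rotvec [-0.    -0.002  0.   ] q [0.47 0.47 0.03 1.13 0.   0.2 ]
```

```bash
python3 -m pendant '[{"fingers":65,"delta_pos":[-1.5,1.5,20],"angular":[0,0,-0.12]},{"fingers":65,"delta_pos":[0,0,40],"angular":[0,0,0]},{"fingers":65,"delta_pos":[0,0,40],"angular":[0,0,0]},{"fingers":65,"delta_pos":[0,0,18],"angular":[0,0,0]},{"fingers":65,"delta_pos":[0,0,7],"angular":[0,0,0]},{"fingers":65,"delta_pos":[0,0,2],"angular":[0,0,0]},{"fingers":65,"delta_pos":[0,0,0],"angular":[0,0,0]},{"fingers":30,"delta_pos":[0,0,0],"angular":[0,0,0]},{"fingers":30,"delta_pos":[0,0,0],"angular":[0,0,0]},{"fingers":30,"delta_pos":[0,0,0],"angular":[0,0,0]},{"fingers":30,"delta_pos":[0,0,0],"angular":[0,0,0]},{"fingers":30,"delta_pos":[0,0,0],"angular":[0,0,0]}]' 50
python3 plan.py .5258 .3555 .003 3.53
```

```text
clock: 17.9
tcp_pos: [0.5279, 0.3566, 0.0074]
orientation: [0.002, -0.194, 0.981, 0.001]
wrist_force: [-0.6, -1.3, 6.8]
finger_gap: 0.0399
shift mm [ 2.4 -0.2  4.4] turn z -6.281 yaw -2.751 t 17.9 tilt [0.003  0.0018]
tilt fix rotvec [ 0.     0.003 -0.   ] q [ 0.47  0.57 -0.13  0.87  0.    0.08]
```

```bash
python3 -m pendant '[{"fingers":30,"delta_pos":[0,0,-20],"angular":[0,0,0]},{"fingers":30,"delta_pos":[0,0,-40],"angular":[0,0,0]},{"fingers":30,"delta_pos":[0,0,-40],"angular":[0,0,0]},{"fingers":30,"delta_pos":[0,0,-25],"angular":[0,0,0.11]},{"fingers":30,"delta_pos":[0,0,0],"angular":[0,0,0.12]},{"fingers":30,"delta_pos":[0,0,0],"angular":[0,0,0.12]},{"fingers":30,"delta_pos":[0,0,0],"angular":[0,0,0.12]},{"fingers":30,"delta_pos":[0,0,0],"angular":[0,0,0]},{"fingers":30,"delta_pos":[0,0,0],"angular":[0,0,0]}]'
python3 plan.py .473 -.0645 .13 3.0616
```

```text
clock: 18.8
tcp_pos: [0.5264, 0.3558, 0.1302]
orientation: [-0.0, 0.039, 0.999, 0.0]
wrist_force: [0.0, 0.4, -1.7]
finger_gap: 0.0394
shift mm [ 2.090e+01 -4.231e+02  2.000e-01] turn z 0.003 yaw 3.065 t 18.8 tilt [-0.0006  0.    ]
tilt fix rotvec [-0.    -0.001  0.   ] q [0.47 0.47 0.03 1.13 0.   0.55]
```

```bash
python3 -m pendant '[{"fingers":30,"delta_pos":[1,-20,0],"angular":[0,0,0]},{"fingers":30,"delta_pos":[2,-45,0],"angular":[0,0,0]},{"fingers":30,"delta_pos":[2,-45,0],"angular":[0,0,0]},{"fingers":30,"delta_pos":[2,-45,0],"angular":[0,0,0]},{"fingers":30,"delta_pos":[2,-45,0],"angular":[0,0,0]},{"fingers":30,"delta_pos":[2,-45,0],"angular":[0,0,0]},{"fingers":30,"delta_pos":[2,-45,0],"angular":[0,0,0]},{"fingers":30,"delta_pos":[2,-45,0],"angular":[0,0,0]},{"fingers":30,"delta_pos":[2,-45,0],"angular":[0,0,0]},{"fingers":30,"delta_pos":[2,-30,0],"angular":[0,0,0]},{"fingers":30,"delta_pos":[2,-13,0],"angular":[0,0,0]},{"fingers":30,"delta_pos":[0,0,0],"angular":[0,0,0]}]'
python3 -m pendant '[{"fingers":30,"delta_pos":[0,0,20],"angular":[0,0,0]},{"fingers":30,"delta_pos":[0,0,35],"angular":[0,0,0]},{"fingers":30,"delta_pos":[0,0,20],"angular":[0,0,0]},{"fingers":30,"delta_pos":[0,0,0],"angular":[0,0,0]},{"fingers":30,"delta_pos":[0,0,0],"angular":[0,0,0]}]'
python3 plan.py .473 -.0645 .0154 3.0616
```

```text
clock: 20.0
tcp_pos: [0.4717, -0.0654, 0.1304]
orientation: [-0.0, 0.041, 0.999, 0.0]
wrist_force: [-0.5, 0.3, -2.2]
finger_gap: 0.0395
clock: 20.5
tcp_pos: [0.4719, -0.063, 0.0555]
orientation: [-0.0, 0.039, 0.999, 0.0]
wrist_force: [0.7, 0.5, -1.5]
finger_gap: 0.0398
shift mm [-1.2 -1.5 40.1] turn z 0.002 yaw 3.064 t 20.5 tilt [-0.0009  0.0008]
tilt fix rotvec [ 0.001 -0.001  0.   ] q [-0.3   0.26 -0.49  0.82  0.   -0.22]
```

```bash
python3 -m pendant '[{"fingers":30,"delta_pos":[-1,-1.5,15],"angular":[0,0,0]},{"fingers":30,"delta_pos":[0,0,13],"angular":[0,0,0]},{"fingers":30,"delta_pos":[0,0,6],"angular":[0,0,0]},{"fingers":30,"delta_pos":[0,0,3],"angular":[0,0,0]},{"fingers":30,"delta_pos":[0,0,1.5],"angular":[0,0,0]},{"fingers":30,"delta_pos":[0,0,0],"angular":[0,0,0]},{"fingers":30,"delta_pos":[0,0,0],"angular":[0,0,0]}]'
python3 plan.py .473 -.0645 .0154 3.0616
```

```text
clock: 21.2
tcp_pos: [0.4733, -0.0658, 0.0174]
orientation: [0.0, 0.04, 0.999, -0.0]
wrist_force: [-0.2, -0.1, -0.8]
finger_gap: 0.0401
shift mm [0.4 1.3 2. ] turn z 0.0 yaw 3.062 t 21.2 tilt [ 0.0008 -0.0001]
tilt fix rotvec [ 0.     0.001 -0.   ] q [-0.31  0.31 -0.54  0.73  0.   -0.23]
```

```bash
python3 -m pendant '[{"fingers":30,"delta_pos":[0,0,1],"angular":[0,0,0]},{"fingers":30,"delta_pos":[0,1,1],"angular":[0,0,0]},{"fingers":30,"delta_pos":[0,0,0],"angular":[0,0,0]},{"fingers":42,"delta_pos":[0,0,0],"angular":[0,0,0]},{"fingers":54,"delta_pos":[0,0,0],"angular":[0,0,0]},{"fingers":54,"delta_pos":[0,0,0],"angular":[0,0,0]},{"fingers":54,"delta_pos":[0,0,-15],"angular":[0,0,0]},{"fingers":54,"delta_pos":[0,0,-40],"angular":[0,0,0]},{"fingers":60,"delta_pos":[0,0,-50],"angular":[0,0,0]},{"fingers":60,"delta_pos":[0,0,0],"angular":[0,0,0]},{"fingers":60,"delta_pos":[0,0,0],"angular":[0,0,0]}]'
python3 - <<'E'
from h import *
p=env.camera_params('wrist');im=env.read_camera('wrist');cv2.imwrite('pics/w8.png',im);np.save('w8.npy',p,allow_pickle=True)
E
python3 plan.py .4135 -.2865 .13 3.36
```

```text
clock: 22.3
tcp_pos: [0.4742, -0.065, 0.1213]
orientation: [0.002, 0.04, 0.999, -0.0]
wrist_force: [-0.2, 0.4, 0.2]
finger_gap: 0.0602
shift mm [  41.6 -225.9  -10.1] turn z -0.298 yaw 3.062 t 22.35 tilt [0.0005 0.0001]
tilt fix rotvec [ 0.  0. -0.] q [-0.3   0.19 -0.4   0.98  0.   -0.22]
```

View pics/w8.png

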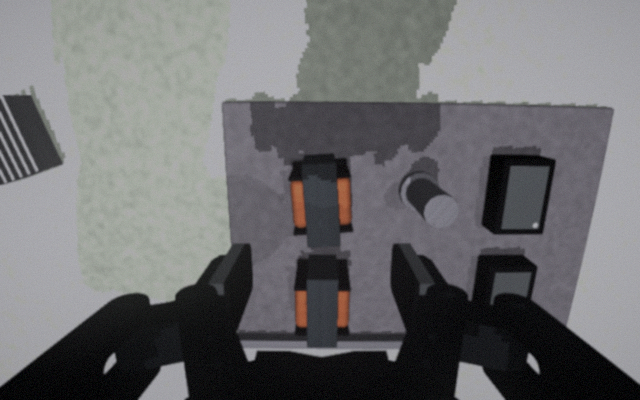

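```bash
python3 - <<'E'
from h import *
p=np.load('w8.npy',allow_pickle=True).item()
a=hit(p,323.5,246,.05);b=hit(p,322.5,346,.05);d=b-a;print('tr',d,np.linalg.norm(d),np.arctan2(d[1],d[0]),'end',a,b)
print('orange',hit(p,322,202,.04),hit(p,322,310,.04),'pil',hit(p,441,210,.063),hit(p,415,190,.008),'mod',hit(p,525,197,.03))
E
python3 -m pendant '[{"fingers":65,"delta_pos":[4,-20,-10],"angular":[0,0,0]},{"fingers":65,"delta_pos":[7,-40,0],"angular":[0,0,0]},{"fingers":65,"delta_pos":[7,-40,0],"angular":[0,0,0]},{"fingers":65,"delta_pos":[7,-40,0],"angular":[0,0,0]},{"fingers":65,"delta_pos":[7,-40,0],"angular":[0,0,0]},{"fingers":65,"delta_pos":[7,-35,0],"angular":[0,0,-0.1]},{"fingers":65,"delta_pos":[3,-10,20],"angular":[0,0,-0.1]},{"fingers":65,"delta_pos":[0,0,0],"angular":[0,0,-0.1]},{"fingers":65,"delta_pos":[0,0,0],"angular":[0,0,0]},{"fingers":65,"delta_pos":[0,0,0],"angular":[0,0,0]}]'
python3 - <<'E'
from h import *
p=env.camera_params('wrist');im=env.read_camera('wrist');cv2.imwrite('pics/w9.png',im);np.save('w9.npy',p,allow_pickle=True)
E
python3 plan.py .4135 -.2865 .13 3.36
```

```text
tr [ 0.07890417 -0.00675599] 0.07919287038842633 -0.08541436614504418 end [ 0.49969345 -0.06611064] [ 0.57859761 -0.07286663]
orange [ 0.47224118 -0.06496795] [ 0.55482969 -0.07138175] pil [0.47625173 0.00723934] [0.4775573 0.0054774] mod [0.4827     0.07864003]
clock: 23.35
tcp_pos: [0.4135, -0.2852, 0.1086]
orientation: [-0.001, -0.109, 0.994, 0.001]
wrist_force: [-0.3, -0.2, 0.7]
finger_gap: 0.0652
shift mm [  0.6  -1.  -20.9] turn z -6.283 yaw -2.923 t 23.4 tilt [-0.0011  0.0013]
tilt fix rotvec [ 0.002 -0.001  0.   ] q [-0.76  0.25 -0.35  0.97  0.   -0.98]
```

View pics/w9.png

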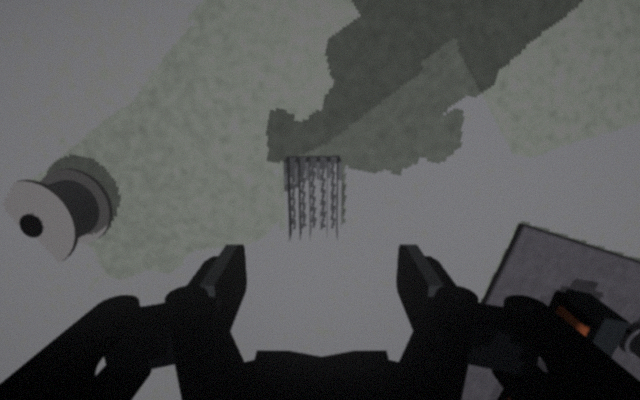

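```bash
python3 - <<'E'
from h import *
p=np.load('w9.npy',allow_pickle=True).item()
def ang(a,b): d=b-a; return round(np.arctan2(d[1],d[0]),3)
q=[hit(p,*c,.026) for c in((285,159),(341,158),(339,239),(290,241))];m=np.mean(q,0);print('hs',m,ang(q[0],q[3]),ang(q[1],q[2]),[np.linalg.norm(q[i]-q[i-1]).round(4) for i in range(4)])
im=cv2.imread('pics/w9.png')[145:255,265:365];cv2.imwrite('pics/w9c.png',cv2.convertScaleAbs(cv2.resize(im,None,fx=5,fy=5,interpolation=2),alpha=1.8))
E
python3 plan.py .4135 -.2865 .004 3.36
```

```text
hs [ 0.41152537 -0.29130497] 0.253 0.21 [np.float64(0.0573), np.float64(0.0365), np.float64(0.0564), np.float64(0.034)]
shift mm [  0.5  -1.2 105.1] turn z -6.283 yaw -2.923 t 23.4 tilt [-0.0011  0.0013]
tilt fix rotvec [ 0.002 -0.001  0.   ] q [-0.76  0.25 -0.35  0.97  0.   -0.98]
```

View pics/w9c.png

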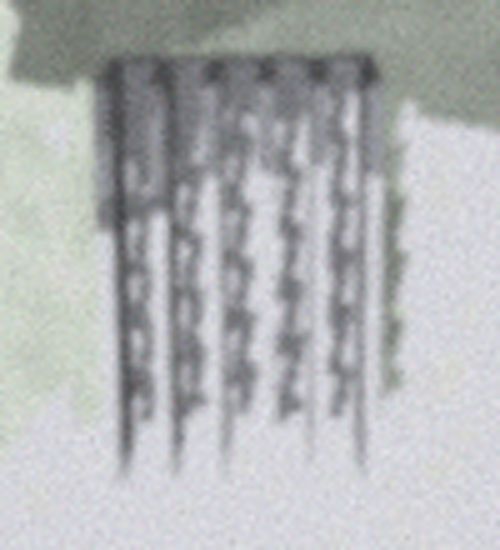

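```bash
python3 - <<'E'
from h import *
p=np.load('w9.npy',allow_pickle=True).item()
a=hit(p,312.8,158,.026);b=hit(p,312.6,239.5,.026);d=b-a;print((a+b)/2,np.arctan2(d[1],d[0]),np.linalg.norm(d))
E
m=($(:)); python3 plan.py .4117 -.2915 .004 3.36
```

```text
[ 0.4113378  -0.29207216] 0.21063253338099744 0.056793634742592705
shift mm [  3.3  -5.7 105.1] turn z -6.283 yaw -2.923 t 23.4 tilt [-0.0011  0.0013]
tilt fix rotvec [ 0.002 -0.001  0.   ] q [-0.76  0.25 -0.35  0.97  0.   -0.98]
```

```bash
python3 -m pendant '[{"fingers":60,"delta_pos":[3.5,-6,10],"angular":[0,0,0.005]},{"fingers":60,"delta_pos":[0,0,40],"angular":[0,0,0]},{"fingers":60,"delta_pos":[0,0,35],"angular":[0,0,0]},{"fingers":60,"delta_pos":[0,0,13],"angular":[0,0,0]},{"fingers":60,"delta_pos":[0,0,4],"angular":[0,0,0]},{"fingers":60,"delta_pos":[0,0,1],"angular":[0,0,0]},{"fingers":60,"delta_pos":[0,0,0],"angular":[0,0,0]},{"fingers":30,"delta_pos":[0,0,0],"angular":[0,0,0]},{"fingers":30,"delta_pos":[0,0,0],"angular":[0,0,0]},{"fingers":30,"delta_pos":[0,0,0],"angular":[0,0,0]},{"fingers":30,"delta_pos":[0,0,0],"angular":[0,0,0]},{"fingers":30,"delta_pos":[0,0,0],"angular":[0,0,0]}]' 30
python3 plan.py .4114 -.292 .004 3.36
```

```text
clock: 24.6
tcp_pos: [0.4128, -0.2933, 0.0079]
orientation: [0.001, -0.107, 0.994, -0.001]
wrist_force: [-0.2, 0.6, 6.3]
finger_gap: 0.0372
shift mm [1.1 1.6 3.9] turn z -6.286 yaw -2.926 t 24.6 tilt [ 0.0016 -0.0015]
tilt fix rotvec [-0.002  0.001  0.   ] q [-0.78  0.37 -0.48  0.73  0.   -0.99]
```

```bash
python3 -m pendant '[{"fingers":30,"delta_pos":[0,0,-20],"angular":[0,0,0]},{"fingers":30,"delta_pos":[0,0,-40],"angular":[0,0,0]},{"fingers":30,"delta_pos":[0,0,-45],"angular":[0,0,0]},{"fingers":30,"delta_pos":[0,0,-25],"angular":[0,0,0.1]},{"fingers":30,"delta_pos":[0,0,0],"angular":[0,0,0.1]},{"fingers":30,"delta_pos":[0,0,0],"angular":[0,0,0.095]},{"fingers":30,"delta_pos":[0,0,0],"angular":[0,0,0]},{"fingers":30,"delta_pos":[0,0,0],"angular":[0,0,0]}]'
python3 plan.py .484 .079 .135 3.0616
```

```text
clock: 25.4
tcp_pos: [0.4118, -0.2923, 0.1366]
orientation: [-0.0, 0.039, 0.999, 0.0]
wrist_force: [0.6, -0.2, -1.2]
finger_gap: 0.0373
shift mm [-43.2 375.8   1.8] turn z 0.002 yaw 3.064 t 25.4 tilt [-0.0005  0.0006]
tilt fix rotvec [ 0.001 -0.001  0.   ] q [-0.78  0.23 -0.3   1.04  0.   -0.7 ]
```

```bash
python3 -m pendant '[{"fingers":30,"delta_pos":[-3,20,0],"angular":[0,0,0]},{"fingers":30,"delta_pos":[-5,40,0],"angular":[0,0,0]},{"fingers":30,"delta_pos":[-5,40,0],"angular":[0,0,0]},{"fingers":30,"delta_pos":[-5,45,0],"angular":[0,0,0]},{"fingers":30,"delta_pos":[-5,45,0],"angular":[0,0,0]},{"fingers":30,"delta_pos":[-5,45,0],"angular":[0,0,0]},{"fingers":30,"delta_pos":[-5,45,0],"angular":[0,0,0]},{"fingers":30,"delta_pos":[-5,45,0],"angular":[0,0,0]},{"fingers":30,"delta_pos":[-4,35,0],"angular":[0,0,0]},{"fingers":30,"delta_pos":[-1,16,0],"angular":[0,0,0]},{"fingers":30,"delta_pos":[0,0,0],"angular":[0,0,0]},{"fingers":30,"delta_pos":[0,0,0],"angular":[0,0,0]}]'
python3 -m pendant '[{"fingers":30,"delta_pos":[0,0,15],"angular":[0,0,0]},{"fingers":30,"delta_pos":[0,0,25],"angular":[0,0,0]},{"fingers":30,"delta_pos":[0,0,15],"angular":[0,0,0]},{"fingers":30,"delta_pos":[0,0,0],"angular":[0,0,0]},{"fingers":30,"delta_pos":[0,0,0],"angular":[0,0,0]},{"fingers":30,"delta_pos":[0,0,0],"angular":[0,0,0]}]'
python3 - <<'E'
from h import *
p=env.camera_params('wrist');im=env.read_camera('wrist');cv2.imwrite('pics/w10.png',im);np.save('w10.npy',p,allow_pickle=True)
E
python3 plan.py .484 .079 .0379 3.0616
```

```text
clock: 26.6
tcp_pos: [0.4845, 0.0788, 0.1365]
orientation: [-0.001, 0.039, 0.999, -0.0]
wrist_force: [0.5, 0.3, -0.8]
finger_gap: 0.0373
clock: 27.2
tcp_pos: [0.4857, 0.0782, 0.0829]
orientation: [0.001, 0.04, 0.999, 0.0]
wrist_force: [1.2, 0.6, -0.8]
finger_gap: 0.0371
shift mm [ 1.9  0.5 45. ] turn z -0.0 yaw 3.061 t 27.25 tilt [0.0018 0.0001]
tilt fix rotvec [ 0.     0.002 -0.   ] q [-0.    0.25 -0.42  0.9   0.    0.08]
```

View pics/w10.png

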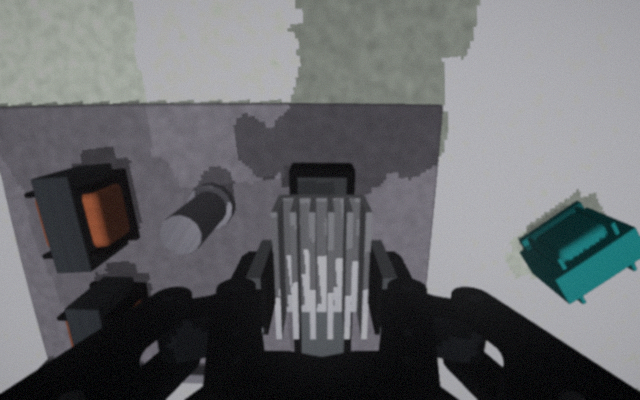

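```bash
python3 - <<'E'
from h import *
p=np.load('w10.npy',allow_pickle=True).item()
print(hit(p,323,197,.1009),hit(p,322.5,168,.03))
E
```

```text
[0.45303475 0.08091978] [0.4553005  0.08075767]
```

```bash
python3 -m pendant '[{"fingers":30,"delta_pos":[0,0,15],"angular":[0,0,0]},{"fingers":30,"delta_pos":[0,0,15],"angular":[0,0,0]},{"fingers":30,"delta_pos":[0,0,8],"angular":[0,0,0]},{"fingers":30,"delta_pos":[0,0,4],"angular":[0,0,0]},{"fingers":30,"delta_pos":[0,0,1.5],"angular":[0,0,0]},{"fingers":30,"delta_pos":[0,0,0],"angular":[0,0,0]},{"fingers":30,"delta_pos":[0,0,0],"angular":[0,0,0]}]'
python3 plan.py .485 .079 .0379 3.0616
```

```text
clock: 27.95
tcp_pos: [0.4853, 0.0788, 0.0389]
orientation: [0.0, 0.04, 0.999, 0.0]
wrist_force: [0.1, 0.1, -0.4]
finger_gap: 0.0373
shift mm [0.3 0.1 1. ] turn z 0.0 yaw 3.062 t 27.95 tilt [0.0008 0.0002]
tilt fix rotvec [ 0.     0.001 -0.   ] q [-0.    0.3  -0.48  0.79  0.    0.08]
```

```bash
python3 -m pendant '[{"fingers":30,"delta_pos":[0,0,1],"angular":[0,0,0]},{"fingers":30,"delta_pos":[0,0,0.5],"angular":[0,0,0]},{"fingers":30,"delta_pos":[0,0,0],"angular":[0,0,0]},{"fingers":40,"delta_pos":[0,0,0],"angular":[0,0,0]},{"fingers":52,"delta_pos":[0,0,0],"angular":[0,0,0]},{"fingers":52,"delta_pos":[0,0,0],"angular":[0,0,0]},{"fingers":52,"delta_pos":[0,0,-15],"angular":[0,0,0]},{"fingers":52,"delta_pos":[0,0,-40],"angular":[0,0,0]},{"fingers":60,"delta_pos":[0,0,-50],"angular":[0,0,0]},{"fingers":60,"delta_pos":[30,0,-30],"angular":[0,0,0]},{"fingers":60,"delta_pos":[0,0,0],"angular":[0,0,0]},{"fingers":60,"delta_pos":[0,0,0],"angular":[0,0,0]}]'
python3 - <<'E'
from h import *
p=env.camera_params('wrist');im=env.read_camera('wrist');cv2.imwrite('pics/w11.png',im);np.save('w11.npy',p,allow_pickle=True)
E
```

```text
clock: 29.15
tcp_pos: [0.4553, 0.0813, 0.1725]
orientation: [0.001, 0.04, 0.999, 0.0]
wrist_force: [0.1, -0.2, -0.5]
finger_gap: 0.0601
```

View pics/w11.png

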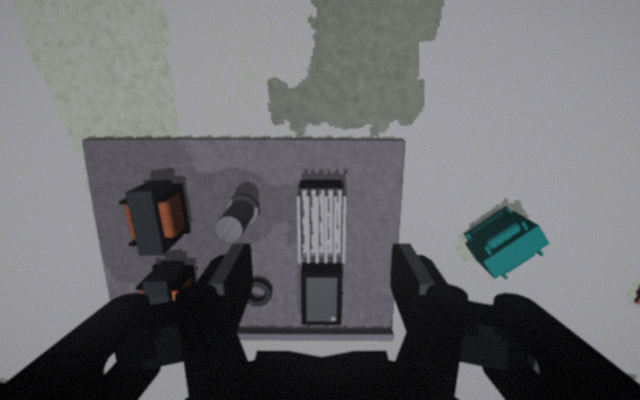

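```bash
python3 - <<'E'
from h import *
p=np.load('w11.npy',allow_pickle=True).item()
print('sink',hit(p,322.5,226,.056),'far',hit(p,322.5,190,.056),'near',hit(p,322.5,262,.056),'mod far bottom edge',hit(p,322,180,.008),'pillar',hit(p,229,229,.063),'master near/far',hit(p,321.5,324,.03),hit(p,321.5,272,.03))
a=cv2.resize(cv2.imread('pics/w11.png')[130:340,80:420],None,fx=2.2,fy=2.2,interpolation=2)
s=cv2.resize(env.read_camera('side')[165:295,215:345],None,fx=3.5,fy=3.5,interpolation=2)
h=max(a.shape[0],s.shape[0]);f=lambda i:cv2.copyMakeBorder(i,0,h-i.shape[0],0,0,0)
o=np.hstack([f(a),f(s)]);o=cv2.resize(o,(800,int(800/o.shape[1]*h)));cv2.imwrite('pics/fin.png',cv2.convertScaleAbs(o,alpha=1.5))
E
```

```text
sink [0.48305831 0.07949144] far [0.45387897 0.08174439] near [0.51408238 0.07709743] mod far bottom edge [0.45667988 0.08121872] pillar [0.4774397  0.00746273] master near/far [0.59115245 0.07027779] [0.53647712 0.07454019]
```

```bash
python3 -c "
from workcell import env
print(env.hand_in(), env.get_state()['clock'])"
```

```text
the job is handed in; nothing more can be done
the job is handed in; nothing more can be done
```

I placed all four parts and handed the job in at about 29 s of the 117 s. The last checks all came out within the limits. The hand-in gave no verdict.

| Check (from wrist-camera pictures) | Measured | Target |
|---|---|---|
| Module to its master, centre to centre | about 80 mm, parallel within about 0.01 rad | 81 ± 13 mm |
| Transformer to its master, centre to centre | 79 mm from the core ends, 83 mm from the windings | 81 ± 13 mm |
| Pillar position | about 1 mm from the planned midpoint, standing upright | in the row within 18 mm |
| Heat sink over the module | centred within about 2 mm, fins up | within 8 mm |

- **Ring and bottle:** I never moved the gripper near either one. The ring still showed in its place between the masters in the last picture. I did not look at the bottle again.
- **Gripper:** it was open and well clear of everything when I handed in.

Three things did not go cleanly:
- **Half-turn for the gripper:** the arm ran into the last joint's range on the first approach to the module. I turned the gripper half round and carried on that way.
- **Heat sink readings:** the overhead and wrist cameras disagreed by about 5 mm on where the heat sink started. I used the wrist reading, and the grip closed properly on it.
- **Last check missed:** the viewer refused the final picture, a close-up with a side view, because the picture limit was reached. The heat sink's tilt is therefore judged only from the view above it and from lowering it to the calculated height.

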